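# Switch the cobbler's knob sorter to its other chute

### The arm

A 6-joint arm with a two-finger parallel gripper is mounted at the origin on the work surface. World frame = base frame: x ahead of the robot, y to its left, z up, the work surface at z = 0. Lengths are in m, angles in rad, forces in N, time in s.
With the tool pointing down it reaches from about 0.25 to 0.8 m from the base axis. Payload 8.5 kg.
Tool frame: the origin (TCP) lies at the very end of the fingers, on their centre line; the grasp point (between the pads) lies 19 mm behind it; x points along the fingers, z is the direction in which the jaws open and shut, and the axes are right-handed (so a half turn about x gives the same grasp; the last joint's range is limited). The gripper opens to 85 mm and grips with 20 to 120 N. Pads are 22 mm wide; open, the fingers measure 114 mm over their backs; the gripper's body (76 mm by 85 mm) begins 54 mm behind the grasp point. The pads swing forward as they close: fully open they stand 13 mm farther back than shut.
Start: joints at [1.345, 0.238, -0.013, 1.319, 0, 1.571], TCP at [0.118, 0.512, 0.231] pointing down, gripper open.
Joint ranges: [-2.66, 2.66], [-1.03, 1.9], [-1.14, 1.46], [-1.82, 2.27], [-1.45, 1.34], [-3.14, 3.14]. Speed limits (rad/s): [2.22, 2.22, 2.79, 3.14, 3.14, 3.14].

### API

Orientations are given as a unit quaternion [x, y, z, w].
In Python, from bench import status, cams, robot gives the robot as it stands.
- The arm moves only by the tool send_rows, never from a script. Its argument "deltas" is a list of rows, each a list of 6 numbers: the shift along the tool's x, y, z scaled (see below), then the turn, a rotation vector about the tool's x, y, z scaled (see below). In form: [[tx, ty, tz, rx, ry, rz], ...]. A call has 1 to 8 rows; each row shifts and turns the commanded pose from where the row before left it, along the tool's axes as they then stand; what a row does not reach is not made up. The controller multiplies each number of a shift by 0.5 m and each number of a turn by pi rad. A row lasts 1/8 s, in which the tool goes at most 62.5 mm and 10.7 degrees, less where a joint would pass 70% of its speed; a pose out of reach is approached as far as the arm can. A call with a number of a shift or a turn outside -1 to 1 is refused whole. A call with a gripper value outside its range is refused whole. "grip" is the closure, from 0 (fully open) to 1 (shut), set as the call begins (left out, the last holds). The fingers move at their own pace and stop on an object; the grip force is fixed at half the most. Time passes only in rows, so rows that do not move let the fingers close. It gives the time, the measured TCP pose, the force and the opening at its end, in the units of the state.
- status.get_obs(): the state, without advancing time (a new reading comes with each control period).
- cams.snapshot(name): name is "scene" or "side" or "wrist"; returns the picture (420x560x3 uint8, red, green, blue); there is no depth.
- cams.camera_info(name): a dict with "K" (3x3 intrinsics, pixels), "rvec" (rotation vector, rad) and "tvec" (3), from world to camera coordinates, as OpenCV has them. Camera axes: x right, y down, z forward; pixel columns grow to the right and rows downward; lengths in m; the calibration is good to about 2 mm. A picture is of the moment at which its call begins: read the wrist's pose just before it. camera_info takes no time and is no camera call; for the wrist camera it gives the pose at the moment of the call.
- robot.sign_off(): hands the job in, once; it reports no verdict.
The state is a dict: "clock": time; "q": joint angles; "joint_velocities": joint speeds; "joint_efforts": joint torques, N m; "ee_pos": TCP position; "tool_rot": TCP orientation; "ft_force": force on the tool from outside, world axes, zero at the start; "moment": the same for the moment, N m; "finger_gap": opening from 0.0 (shut) to 1.0 (fully open).
Only numpy, scipy, OpenCV 4.12 (cv2) and the standard library are available. Lean on these libraries where they do the work, as an engineer would, in place of code of your own. Each camera call takes 0.05 s, during which the arm holds its last target.

### The job

The seesaw gate of the little sorter leans to one side. Press its raised end down with a fingertip so that it rocks over its pivot and leans fully the other way, then push the round wooden stretcher knob off its resting place, over the low lip, so that it rolls by itself down the feed ramp and over the gate and comes to rest in the tray below the newly opened chute. Touch and push only: do not pick up, lift or carry the knob, and leave the other things on the ledge where they are.

Things in the scene. Friction and masses are not known exactly. Their poses are not given: they have to be found in the camera images.
- sorter: Fixed sheet-metal sorter. Origin on the ledge straight below the gate's pivot; x runs from gate to feed ramp (roughly away from the robot), y left, z up. Pivot axis along x at z = 90 mm. From the sill (see rest_spot) the feed ramp falls from x = 105, z = 130 mm to x = 29, z = 118 mm, 38 mm wide inside, walls 18 mm high, and ends over the middle of the gate.
- gate (a joint): Angle of the seesaw gate about the sorter's x axis, -0.30 to 0.30 rad. Positive: left (+y) end up, knob would roll to the right (-y) chute. Negative: right end up, knob would roll left (+y). Top-heavy: past the middle (0) it tips over by itself and stays against its stop; may start at either stop. About 0.5 N on the raised pad rocks it.
- left_pad (a point): Middle of the top face of the gate's left press pad, a flat steel plate 50 (x) by 40 (y) by 4 mm beside the gate's trough, on the robot's side. Sorter frame, gate level: x = -53, y = 65, z = 110 mm; at z = about 128 mm when up, 90 mm when down. The trough (180 mm long in y, 51 mm wide) has a wall rising 24 mm above the pad.
- right_pad (a point): The same on the gate's right end (gate level: x = -53, y = -65, z = 110 mm in the sorter's frame).
- knob_center (a point): Centre of the round wooden stretcher knob, a loose ball of 34 mm diameter, 16 to 26 g, resting between the two lips of the sill, its centre 17 mm above the sill. Smoothly varnished (friction about 0.3). Pushed about 13 mm towards the gate (sorter -x) it passes the lip and rolls down the ramp by itself.
- rest_spot (a point): Point on top of the level sill under the resting knob (sorter frame x = 130, y = 0, z = 130 mm). Sill from x = 105 to 165 mm, open at its far end, side walls 8 mm high and 38 mm apart inside; two cross lips, 2 mm high, at x = 119.5 and 140.5 mm.
- left_tray (a point): Middle of the inner floor of the left tray (sorter frame x = 0, y = 190, z = 4 mm), 77 (x) by 64 (y) mm inside, walls 48 to 78 mm high. A fixed chute, 58 mm wide with 25 mm walls, falls to it from the gate's left end: from y = 85, z = 74 mm to y = 155, z = 55 mm.
- right_tray (a point): The same on the right side, at y = -190 mm, with its own chute.
- nippers: Steel end nippers, 180 mm long, 60 mm wide, 16 mm high, lying on the ledge to the left of the sorter. Origin at its underside. Not part of the job.
- heel: Black plastic shoe heel, 69 x 60 mm, 28 mm high, on the ledge behind the sorter's left chute. Origin at its underside. Not part of the job.
- bowl: Chipped white enamel bowl of brass studs, 104 mm across, 43 mm high, on the ledge behind the sorter's right chute. Origin at its underside. Not part of the job.
- tin: Flat polish tin, 72 mm across, 24 mm high, on the ledge to the right of the right tray. Origin at its underside. Not part of the job.
- last: Block-shaped wooden shoe last, 140 mm long, 80 mm high, out to the right. Origin at its underside. Not part of the job.
- knob: The same knob as a body; its origin turns with it as it rolls, so use the centre point instead.
Not all that is in view belongs to the job. What is meant by the knob is not blue or yellow, and is the smaller of those in its own colour.

How it is judged:
By the outcome, as a careful person would: the job done as asked, in the order asked, and still so for the second after the job is handed in, with the robot touching nothing.
It also fails if it takes over 43 s, if anything falls off the work surface, if the arm or the gripper's body presses on something with over 40 N, if the wrist force passes 120 N, or if a joint passes its speed limit or range.

## Working session

There is one attempt and no reset: what is moved stays moved. The work goes in short steps, Python scripts to look and compute and a tool call to move; the robot and the scene stay as the last step left them, time stands still between calls to the robot, and variables do not carry over. Pictures are saved under pics/ and viewed, and the job is handed in when it is done.

Besides the shell and the picture viewer there is one more tool, called in YAML: its name, and indented under it one key for each argument. send_rows: Moves the arm, as the interface text tells. Its arguments: {"type":"object","properties":{"deltas":{"type":"array"},"grip":{"type":"number"}},"required":["deltas"]}

```bash
mkdir -p pics; ls; python3 - <<'E'
from bench import status,cams,robot
import cv2
print(status.get_obs())
for n in ["scene","side","wrist"]:
    i=cams.camera_info(n); print(n,i)
    cv2.imwrite(f"pics/{n}0.png",cams.snapshot(n)[:,:,::-1])
E
```

```text
pics
{'clock': 0.0, 'q': array([ 1.34498093e+00,  2.38785183e-01, -1.42348418e-02,  1.31921846e+00,
       -1.81036982e-06,  1.57078656e+00]), 'joint_velocities': array([-0.00013843, -0.0007593 ,  0.00132583,  0.00122844,  0.00096154,
       -0.00051514]), 'joint_efforts': array([ 9.51068114e-05, -5.38768816e+01,  3.46439159e+01,  1.83385354e-02,
        2.94016891e-04, -2.99716156e-06]), 'ee_pos': array([0.11745596, 0.5112677 , 0.23068288]), 'tool_rot': array([-0.44080308,  0.5535465 ,  0.44016684,  0.55274956]), 'ft_force': array([-0.24804582,  0.24099673,  0.21573233]), 'moment': array([-0.02489222, -0.00953672, -0.01587559]), 'finger_gap': 0.999522624637135}
scene {'K': array([[393.82396482,   0.        , 277.54148514],
       [  0.        , 393.82396482, 211.76822673],
       [  0.        ,   0.        ,   1.        ]]), 'rvec': array([ 2.14661053,  1.17764679, -0.48359788]), 'tvec': array([-0.25768761, -0.30636455,  1.51339382])}
side {'K': array([[448.92127925,   0.        , 282.84241905],
       [  0.        , 448.92127925, 217.21735707],
       [  0.        ,   0.        ,   1.        ]]), 'rvec': array([ 2.18070717, -0.77048769,  0.33712818]), 'tvec': array([-0.51197089,  0.28739533,  0.99118023])}
wrist {'K': array([[303.66428091,   0.        , 276.24742554],
       [  0.        , 303.66428091, 209.58720079],
       [  0.        ,   0.        ,   1.        ]]), 'rvec': array([-2.28336698, -1.8164931 , -0.24819896]), 'tvec': array([-0.5255477 , -0.03402104,  0.3781678 ])}
```

View pics/scene0.png

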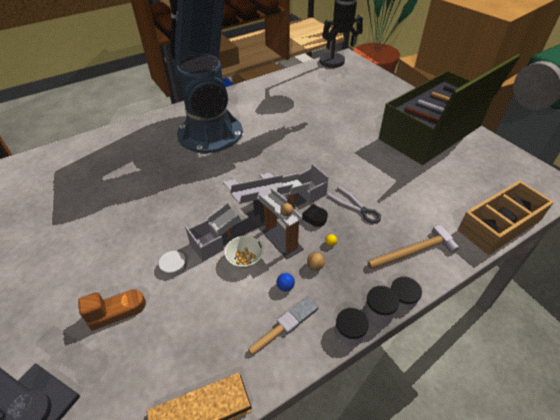

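View pics/side0.png

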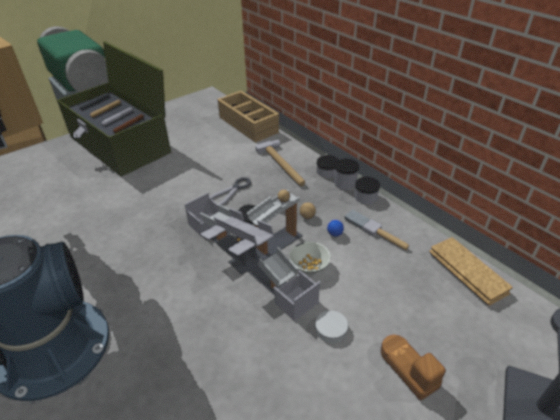

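View pics/wrist0.png

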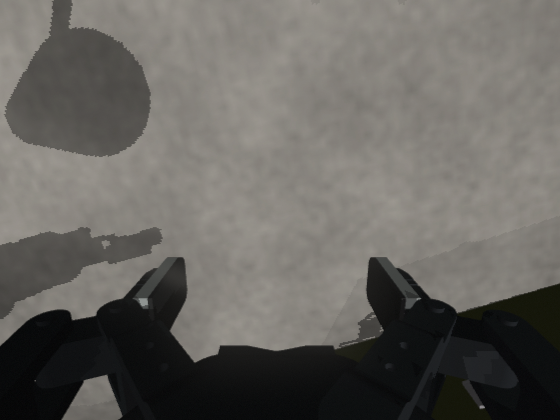

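```bash
python3 - <<'E'
import cv2
a=cv2.imread("pics/scene0.png")[155:305,180:380]
cv2.imwrite("pics/sc_c.png",cv2.resize(a,None,fx=4,fy=4,interpolation=cv2.INTER_CUBIC))
a=cv2.imread("pics/side0.png")[170:320,175:375]
cv2.imwrite("pics/si_c.png",cv2.resize(a,None,fx=4,fy=4,interpolation=cv2.INTER_CUBIC))
E
```

```text
(no output)
```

View pics/sc_c.png

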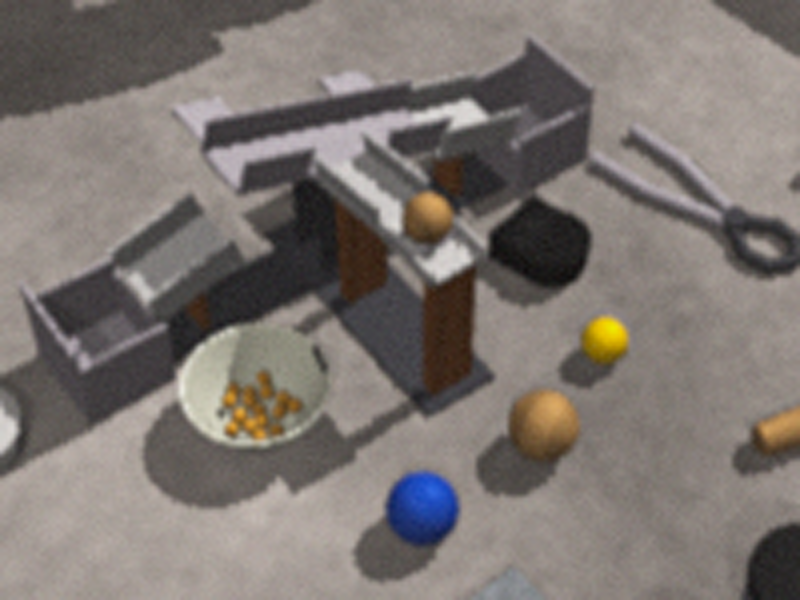

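View pics/si_c.png

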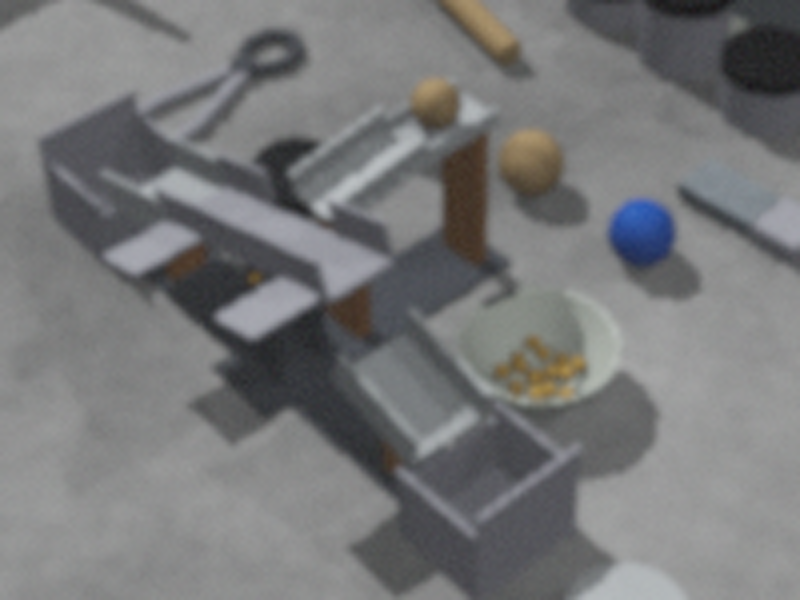

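```bash
cat > h.py <<'E'
import numpy as np,cv2
from bench import status,cams,robot
from scipy.optimize import least_squares
def proj(n,P):
    i=cams.camera_info(n); p,_=cv2.projectPoints(np.float64(P).reshape(-1,1,3),i["rvec"],i["tvec"],i["K"],None); return p.reshape(-1,2)
def S2W(p,P):
    P=np.float64(P)/1000; c,s=np.cos(p[2]),np.sin(p[2])
    return P@np.array([[c,s,0],[-s,c,0],[0,0,1]])+[p[0],p[1],0]
def tri(a,b):
    rows=[]
    for n,uv in (("scene",a),("side",b)):
        i=cams.camera_info(n); M=i["K"]@np.c_[cv2.Rodrigues(i["rvec"])[0],i["tvec"]]
        rows.append(M)
    X=cv2.triangulatePoints(rows[0],rows[1],np.float64(a),np.float64(b)); return (X[:3]/X[3]).ravel()
E
python3 - <<'E'
from h import *
print("knob tri",tri((287,209.2),(283.8,195.5)))
obs=[("scene",(130,0,147),(287,209.2)),("side",(130,0,147),(283.8,195.5)),("side",(-53,-56.2,128.3),(242,247)),("side",(-53,68,89.9),(213,232))]
f=lambda p:np.concatenate([(proj(n,S2W(p,[P]))[0]-uv) for n,P,uv in obs])
r=least_squares(f,[.4,0,0]); print(r.x,r.fun.round(2))
p=r.x; np.save("pose.npy",p)
pts={"knob":(130,0,147),"rp":(-53,-56.2,128.3),"lp":(-53,68,89.9),"rt":(0,-190,4),"lt":(0,190,4),"sillend+":(165,19,138),"sillend-":(165,-19,138),"bowl":(0,0,0)}
for n in("scene","side"):
    im=cams.snapshot(n)[:,:,::-1].copy()
    sc=3
    o=(180,150) if n=="scene" else (175,170)
    c=cv2.resize(im[o[1]:o[1]+150,o[0]:o[0]+200],None,fx=4,fy=4)
    P=[]
    for k,v in pts.items():
        q=(proj(n,S2W(p,[v]))[0]-o)*4
        cv2.drawMarker(c,tuple(int(t) for t in q),(0,0,255),0,12,1)
    cv2.imwrite(f"pics/{n}_ov.png",c)
print({k:S2W(p,[v])[0].round(4) for k,v in pts.items()})
E
```

```text
knob tri [ 0.6189127  -0.05250845  0.14820666]
[ 0.48946894 -0.06078004  0.06486568] [ 0.17  0.26  0.12  0.37  0.14 -0.2  -0.42  0.11]
{'knob': array([ 0.6192, -0.0524,  0.147 ]), 'rp': array([ 0.4402, -0.1203,  0.1283]), 'lp': array([0.4322, 0.0036, 0.0899]), 'rt': array([ 0.5018, -0.2504,  0.004 ]), 'lt': array([0.4772, 0.1288, 0.004 ]), 'sillend+': array([ 0.6529, -0.0311,  0.138 ]), 'sillend-': array([ 0.6554, -0.069 ,  0.138 ]), 'bowl': array([ 0.4895, -0.0608,  0.    ])}
```

```bash
python3 -c "
import cv2,numpy as np
cv2.imwrite('pics/ov.png',cv2.resize(np.vstack([cv2.imread('pics/scene_ov.png'),cv2.imread('pics/side_ov.png')]),(400,600)))"
```

```text
(no output)
```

View pics/scene_ov.png

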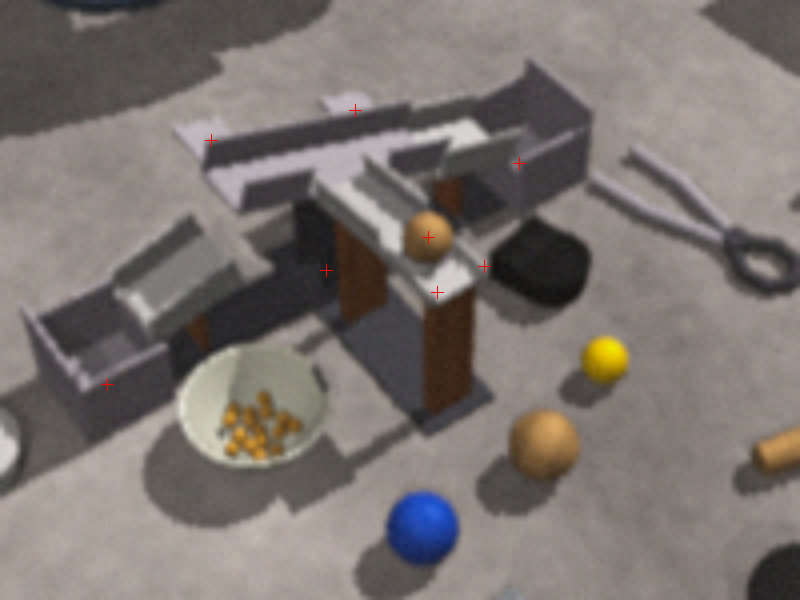

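View pics/side_ov.png

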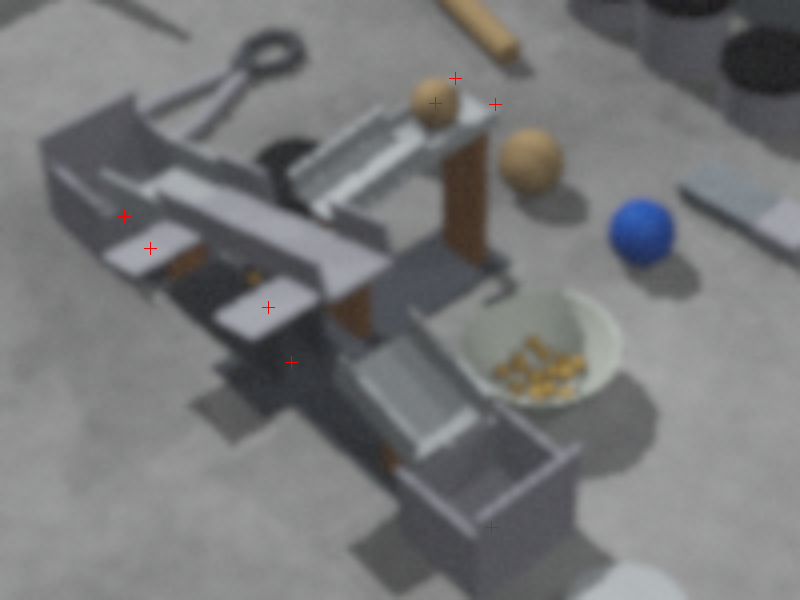

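Candidates (scene pixels): the blue ball at (286,282), the yellow ball at (331,240), the larger wooden ball at (316,261), and the smaller wooden ball on the sill at (287,209). The last one fits: it isn't blue or yellow, it's the smaller of the two wooden ones, and the enlarged crops show it resting on the sill. The right pad is up in the side view at (242,247), so I press the right pad and the knob should then go right.

```bash
cat >> h.py <<'E'
from scipy.spatial.transform import Rotation as R
def plan(P,yaw=None,sgn=1):
    o=status.get_obs(); r=R.from_quat(o["tool_rot"])
    p=np.load("pose.npy"); 
    W=S2W(p,[P])[0]; d=W-o["ee_pos"]
    x=np.array([0,0,-1.]); z=sgn*np.array([-np.sin(p[2]),np.cos(p[2]),0]); y=np.cross(z,x)
    T=R.from_matrix(np.c_[x,y,z])
    print("t",o["clock"],"sorter-frame now",((o["ee_pos"]-[p[0],p[1],0])@np.array([[np.cos(p[2]),-np.sin(p[2]),0],[np.sin(p[2]),np.cos(p[2]),0],[0,0,1]])*1000).round(1),"F",o["ft_force"].round(2),"q",o["q"].round(2),"gap",o["finger_gap"])
    print("turn units (now tool)",((r.inv()*T).as_rotvec()/np.pi).round(4))
    print("shift units, in current tool",(r.inv().apply(d)/.5).round(4),"in target-orient tool",(T.inv().apply(d)/.5).round(4))
E
python3 - <<'E'
from h import *
print(R.from_quat(status.get_obs()["tool_rot"]).as_matrix().round(3))
plan((-58,-60,240)); plan((-58,-60,240),sgn=-1)
E
```

```text
[[-0.    -0.975  0.224]
 [-0.001  0.224  0.975]
 [-1.    -0.    -0.001]]
t 0.25 sorter-frame now [-334.1  595.1  231. ] F [0.14 0.68 0.08] q [ 1.34  0.24 -0.01  1.32 -0.    1.57] gap 1.000126408241297
turn units (now tool) [-0.0925 -0.0002 -0.    ]
shift units, in current tool [-0.0172 -0.9045 -1.0971] in target-orient tool [-0.018  -0.5522 -1.3103]
t 0.25 sorter-frame now [-334.1  595.1  231. ] F [0.14 0.68 0.08] q [ 1.34  0.24 -0.01  1.32 -0.    1.57] gap 1.000126408241297
turn units (now tool) [ 9.075e-01 -0.000e+00  3.000e-04]
shift units, in current tool [-0.0172 -0.9045 -1.0971] in target-orient tool [-0.018   0.5522  1.3103]
```

send_rows:
  deltas:
    - [-0.009,0,0,-0.046,0,0]
    - [-0.009,0,0,-0.0465,0,0]
    - [0,-0.0345,-0.082,0,0,0]
    - [0,-0.0345,-0.082,0,0,0]
    - [0,-0.0345,-0.082,0,0,0]
    - [0,-0.0345,-0.082,0,0,0]
    - [0,-0.0345,-0.082,0,0,0]
    - [0,-0.0345,-0.082,0,0,0]
  grip: 1

```text
clock: 1.25
ee_pos: [0.2371, 0.2716, 0.2404]
tool_rot: [0.516, -0.483, -0.516, -0.484]
ft_force: [0.7, -1.1, 0.1]
finger_gap: 0.0
```

send_rows:
  deltas:
    - [0,-0.0345,-0.082,0,0,0]
    - [0,-0.0345,-0.082,0,0,0]
    - [0,-0.0345,-0.082,0,0,0]
    - [0,-0.0345,-0.082,0,0,0]
    - [0,-0.0345,-0.082,0,0,0]
    - [0,-0.0345,-0.082,0,0,0]
    - [0,-0.0345,-0.082,0,0,0]
    - [0,0,0,0,0,0]

```text
clock: 2.25
ee_pos: [0.3767, -0.0079, 0.2402]
tool_rot: [0.515, -0.485, -0.515, -0.485]
ft_force: [-0.5, 0.4, -0.5]
finger_gap: 0.001
```

```bash
python3 - <<'E'
from h import *
plan((-58,-60,140))
E
```

```text
t 2.25 sorter-frame now [-109.1   60.1  240.2] F [-0.46  0.37 -0.54] q [-0.02 -0.02 -0.29  1.3  -0.   -0.08] gap 0.0013009588809809666
turn units (now tool) [-0.0014 -0.0001 -0.    ]
shift units, in current tool [ 0.2004 -0.1032 -0.2397] in target-orient tool [ 0.2003 -0.1022 -0.2402]
```

send_rows:
  deltas:
    - [0,-0.0205,-0.048,0,0,0]
    - [0,-0.0205,-0.048,0,0,0]
    - [0,-0.0205,-0.048,0,0,0]
    - [0,-0.0205,-0.048,0,0,0]
    - [0,-0.0205,-0.048,0,0,0]
    - [0.07,0,0,0,0,0]
    - [0.07,0,0,0,0,0]
    - [0,0,0,0,0,0]

```text
clock: 3.25
ee_pos: [0.433, -0.1209, 0.1687]
tool_rot: [-0.515, 0.484, 0.518, 0.483]
ft_force: [-0.1, 0.4, 0.6]
finger_gap: -0.001
```

```bash
python3 - <<'E'
from h import *
plan((-58,-60,140))
for n in ("scene","side"):
    cv2.imwrite(f"pics/{n}1.png",cv2.resize(cams.snapshot(n)[150:300,150:350,::-1],None,fx=4,fy=4))
E
```

```text
t 3.25 sorter-frame now [-60.3 -56.4 168.7] F [-0.14  0.37  0.6 ] q [-0.27  0.15 -0.3   1.13  0.   -0.34] gap -0.0009381973535279748
turn units (now tool) [ 0.0002  0.0005 -0.0014]
shift units, in current tool [ 0.0573 -0.0048 -0.0074] in target-orient tool [ 0.0573 -0.0046 -0.0073]
```

View pics/side1.png

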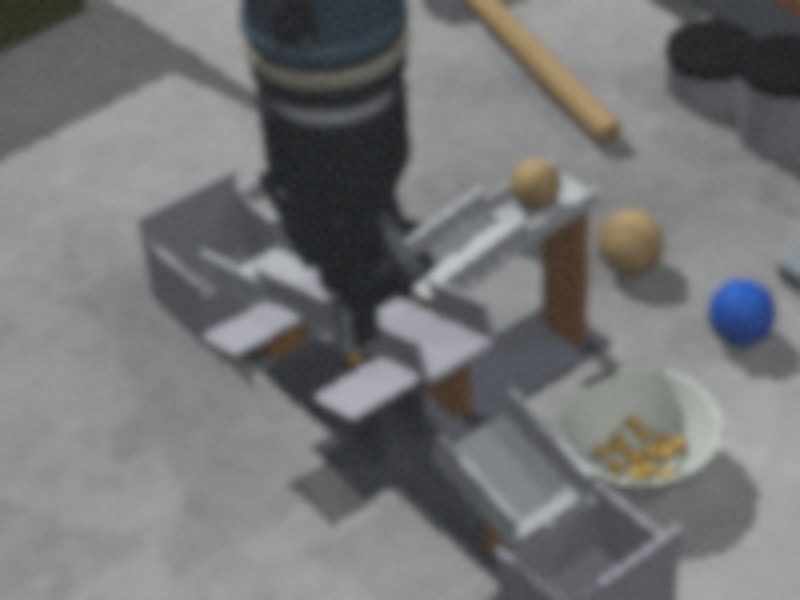

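send_rows:
  deltas:
    - [0.03,0,-0.006,0,0,0]
    - [0.03,0,-0.006,0,0,0]
    - [0.01,0,0,0,0,0]
    - [0.012,0,0,0,0,0]
    - [0.012,0,0,0,0,0]
    - [0.012,0,0,0,0,0]
    - [0.012,0,0,0,0,0]
    - [0,0,0,0,0,0]

```text
clock: 4.35
ee_pos: [0.4348, -0.128, 0.1108]
tool_rot: [-0.516, 0.484, 0.516, 0.483]
ft_force: [-1.0, -0.9, 0.1]
finger_gap: -0.001
```

send_rows:
  deltas:
    - [0.01,0,0,0,0,0]
    - [0.01,0,0,0,0,0]
    - [0,0,0,0,0,0]

```text
clock: 4.72
ee_pos: [0.4348, -0.1281, 0.1009]
tool_rot: [-0.516, 0.484, 0.516, 0.483]
ft_force: [-0.8, -0.0, 0.1]
finger_gap: 0.003
```

```bash
python3 - <<'E'
from h import *
plan((-58,-60,98))
for n in ("scene","side"):
    cv2.imwrite(f"pics/{n}2.png",cv2.resize(cams.snapshot(n)[150:300,150:350,::-1],None,fx=4,fy=4))
E
```

```text
t 4.725 sorter-frame now [-58.9 -63.6 100.9] F [-0.78 -0.05  0.08] q [-0.29  0.2  -0.41  0.95 -0.   -0.35] gap 0.0031504521177775683
turn units (now tool) [-0.      0.0001 -0.0002]
shift units, in current tool [ 0.0058 -0.0018  0.0072] in target-orient tool [ 0.0058 -0.0018  0.0072]
```

View pics/side2.png

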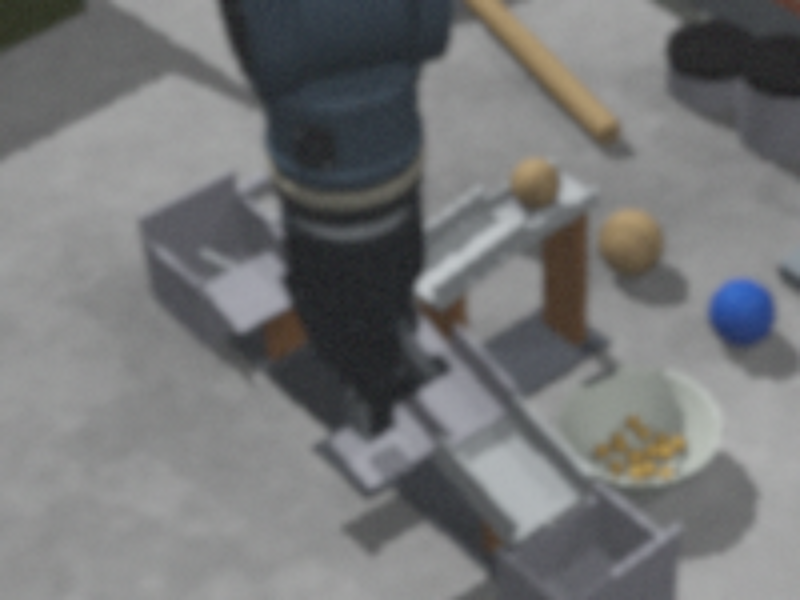

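The gate has rocked over: the right pad is now down at crop (385,450) and the left pad is up. Next I lift and go behind the knob.

send_rows:
  deltas:
    - [-0.09,0,0,0,0,0]
    - [-0.09,0,0,0,0,0]
    - [-0.09,0,0,0,0,0]
    - [0,-0.07,0.018,0,0,0]
    - [0,-0.07,0.018,0,0,0]
    - [0,-0.07,0.018,0,0,0]
    - [0,-0.07,0.018,0,0,0]
    - [0,-0.07,0.018,0,0,0]

```text
clock: 5.82
ee_pos: [0.608, -0.0715, 0.2364]
tool_rot: [0.516, -0.484, -0.516, -0.484]
ft_force: [1.4, -0.8, 0.2]
finger_gap: -0.002
```

send_rows:
  deltas:
    - [0,-0.07,0.018,0,0,0]
    - [0,-0.07,0.018,0,0,0]
    - [0,0,0,0,0,0]

```text
clock: 6.2
ee_pos: [0.6771, -0.0485, 0.2349]
tool_rot: [-0.516, 0.483, 0.517, 0.483]
ft_force: [-0.4, 0.5, 1.1]
finger_gap: -0.001
```

```bash
python3 - <<'E'
from h import *
plan((180,0,142))
for n in ("scene","side"):
    im=cams.snapshot(n)
    cv2.imwrite(f"pics/{n}3.png",cv2.resize(im[130:280,190:390,::-1],None,fx=4,fy=4))
E
```

```text
t 6.2 sorter-frame now [1.880e+02 1.000e-01 2.349e+02] F [-0.41  0.49  1.13] q [-0.07  0.52  0.42  1.48  0.   -0.14] gap -0.0006784234290548847
turn units (now tool) [ 0.0004  0.0001 -0.0003]
shift units, in current tool [ 0.1858  0.0159 -0.0002] in target-orient tool [ 0.1858  0.0161 -0.0002]
```

View pics/side3.png

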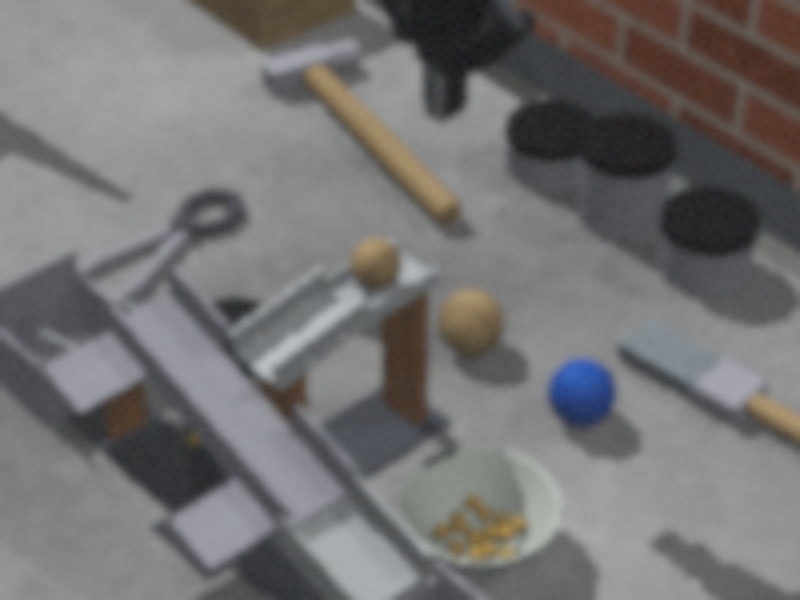

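View pics/scene3.png

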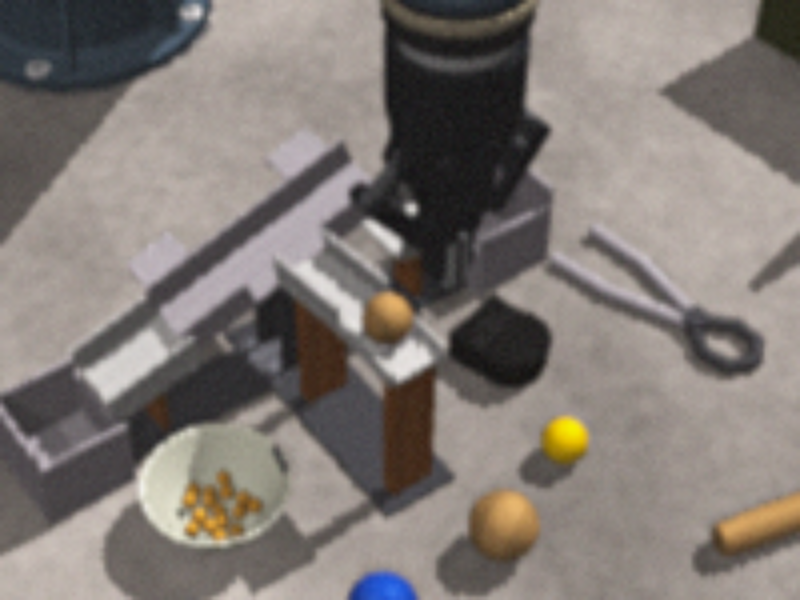

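send_rows:
  deltas:
    - [0.05,0,0,0,0,0]
    - [0.05,0,0,0,0,0]
    - [0.05,0,0,0,0,0]
    - [0.035,0,0,0,0,0]
    - [0,0,0,0,0,0]

```text
clock: 6.92
ee_pos: [0.6738, -0.0498, 0.1432]
tool_rot: [-0.515, 0.484, 0.516, 0.483]
ft_force: [-0.1, 0.2, 0.2]
finger_gap: 0.003
```

```bash
python3 - <<'E'
from h import *
plan((160,0,142))
for n in ("scene","side"):
    im=cams.snapshot(n)
    cv2.imwrite(f"pics/{n}4.png",cv2.resize(im[140:270,200:360,::-1],None,fx=4,fy=4))
E
```

```text
t 6.925 sorter-frame now [184.6  -1.  143.2] F [-0.14  0.19  0.2 ] q [-0.07  0.54  0.22  1.26 -0.   -0.14] gap 0.003355844777200324
turn units (now tool) [-0.0002  0.     -0.0007]
shift units, in current tool [0.0026 0.0493 0.002 ] in target-orient tool [0.0024 0.0493 0.0021]
```

View pics/side4.png

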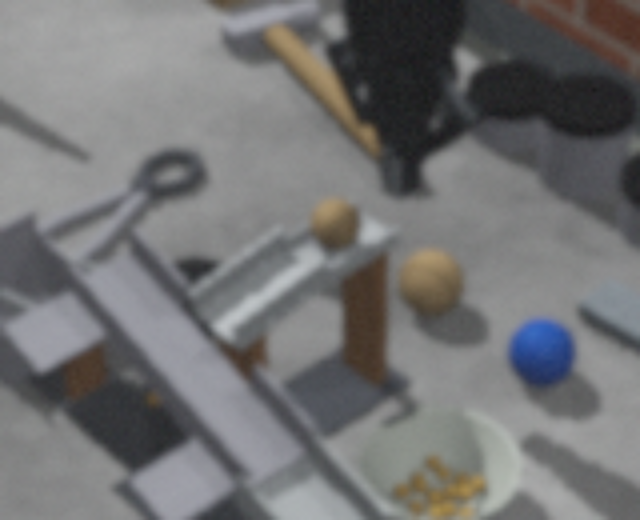

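View pics/scene4.png

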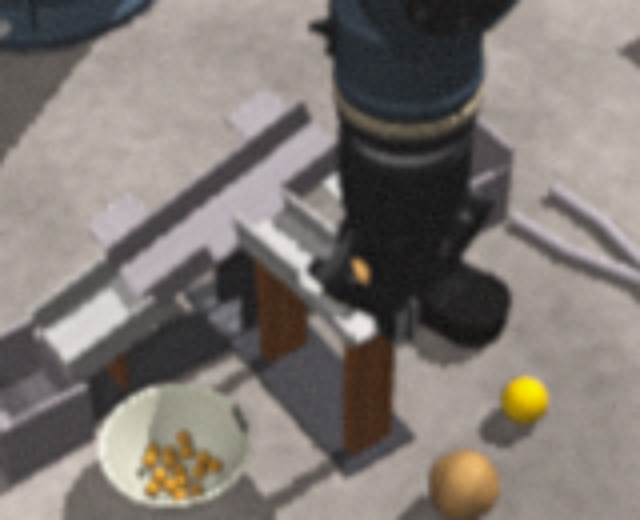

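send_rows:
  deltas:
    - [0,0.02,0.002,0,0,0]
    - [0,0.02,0,0,0,0]
    - [0,0.01,0,0,0,0]
    - [0,0.01,0,0,0,0]
    - [0,0.01,0,0,0,0]
    - [0,0.008,0,0,0,0]
    - [0,0,0,0,0,0]

```text
clock: 7.9
ee_pos: [0.6362, -0.051, 0.1438]
tool_rot: [-0.516, 0.484, 0.516, 0.483]
ft_force: [-0.9, -0.5, -0.0]
finger_gap: 0.001
```

```bash
python3 - <<'E'
from h import *
plan((143,0,142))
n="side"
im=cams.snapshot(n)
cv2.imwrite(f"pics/{n}5.png",cv2.resize(im[140:270,200:360,::-1],None,fx=4,fy=4))
E
```

```text
t 7.9 sorter-frame now [147.1   0.3 143.8] F [-0.85 -0.45 -0.04] q [-0.08  0.47  0.11  1.21 -0.   -0.14] gap 0.0005615379868913924
turn units (now tool) [-0.     -0.     -0.0001]
shift units, in current tool [ 0.0036  0.0082 -0.0005] in target-orient tool [ 0.0036  0.0082 -0.0005]
```

View pics/side5.png

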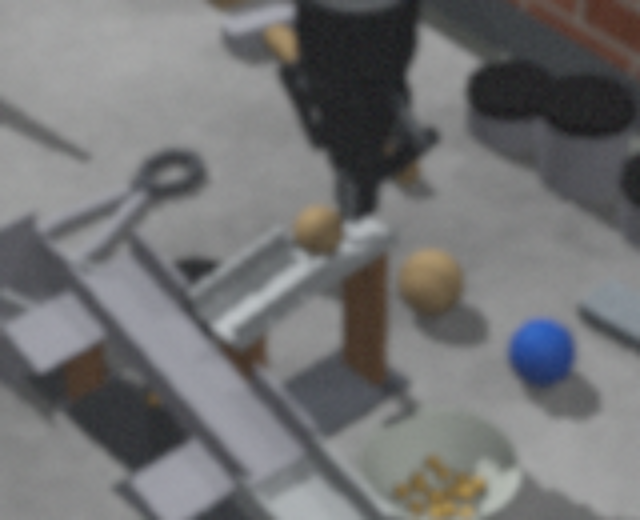

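send_rows:
  deltas:
    - [0,0.007,0,0,0,0]
    - [0,0.007,0,0,0,0]
    - [0,0,0,0,0,0]
    - [0,0,0,0,0,0]

```text
clock: 8.45
ee_pos: [0.6296, -0.0514, 0.1439]
tool_rot: [0.516, -0.484, -0.516, -0.484]
ft_force: [0.3, 0.4, 0.2]
finger_gap: -0.006
```

```bash
python3 - <<'E'
from h import *
plan((143,0,142))
n="side"
im=cams.snapshot(n)
cv2.imwrite(f"pics/{n}6.png",cv2.resize(im[140:290,200:360,::-1],None,fx=4,fy=4))
E
```

```text
t 8.45 sorter-frame now [140.5   0.3 143.9] F [0.28 0.43 0.18] q [-0.08  0.46  0.09  1.2  -0.   -0.15] gap -0.006000759487046583
turn units (now tool) [-0. -0.  0.]
shift units, in current tool [ 0.0037 -0.0051 -0.0005] in target-orient tool [ 0.0037 -0.0051 -0.0005]
```

View pics/side6.png

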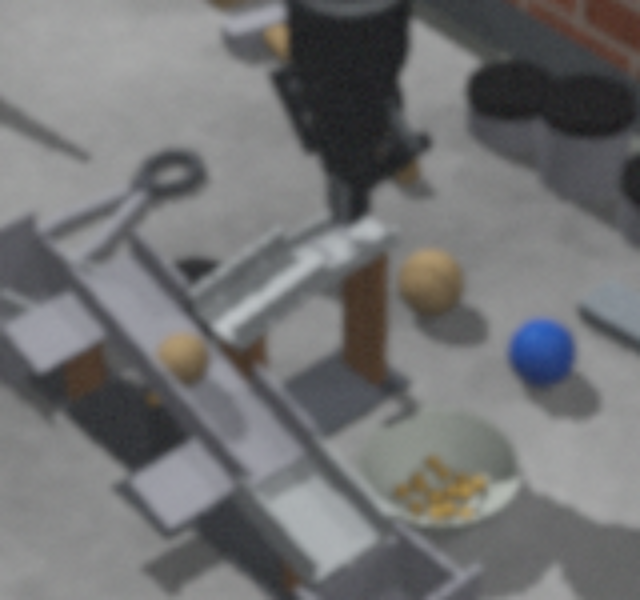

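The knob is on the gate at crop (185,357). I back off and lift clear while it rolls.

send_rows:
  deltas:
    - [0,-0.01,0,0,0,0]
    - [-0.03,-0.01,0,0,0,0]
    - [-0.06,0,0,0,0,0]
    - [-0.06,0,0,0,0,0]
    - [-0.06,0,0,0,0,0]
    - [0,0,0,0,0,0]
    - [0,0,0,0,0,0]
    - [0,0,0,0,0,0]

```text
clock: 9.5
ee_pos: [0.6392, -0.0507, 0.2476]
tool_rot: [-0.515, 0.484, 0.516, 0.483]
ft_force: [-0.7, 0.5, -0.7]
finger_gap: 0.004
```

send_rows:
  deltas:
    - [0,0,0,0,0,0]
    - [0,0,0,0,0,0]
    - [0,0,0,0,0,0]
    - [0,0,0,0,0,0]
    - [0,0,0,0,0,0]
    - [0,0,0,0,0,0]
    - [0,0,0,0,0,0]
    - [0,0,0,0,0,0]

```text
clock: 10.5
ee_pos: [0.6395, -0.0508, 0.2488]
tool_rot: [0.516, -0.484, -0.516, -0.484]
ft_force: [-0.6, 0.7, -0.9]
finger_gap: 0.002
```

```bash
python3 - <<'E'
from h import *
print(status.get_obs()["clock"],status.get_obs()["ee_pos"],status.get_obs()["ft_force"])
a=cams.snapshot("side"); b=cams.snapshot("scene")
cv2.imwrite("pics/fin_side.png",cv2.resize(a[170:320,175:375,::-1],None,fx=4,fy=4))
cv2.imwrite("pics/fin_scene.png",cv2.resize(b[145:295,150:350,::-1],None,fx=4,fy=4))
E
```

```text
10.5 [ 0.63951959 -0.05075636  0.2488017 ] [-0.56355462  0.7286884  -0.87733837]
```

View pics/fin_side.png

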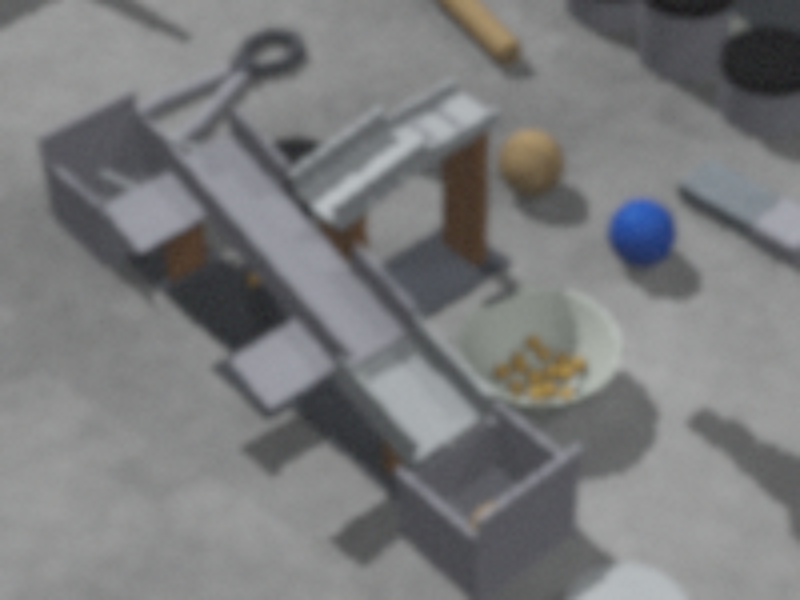

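View pics/fin_scene.png

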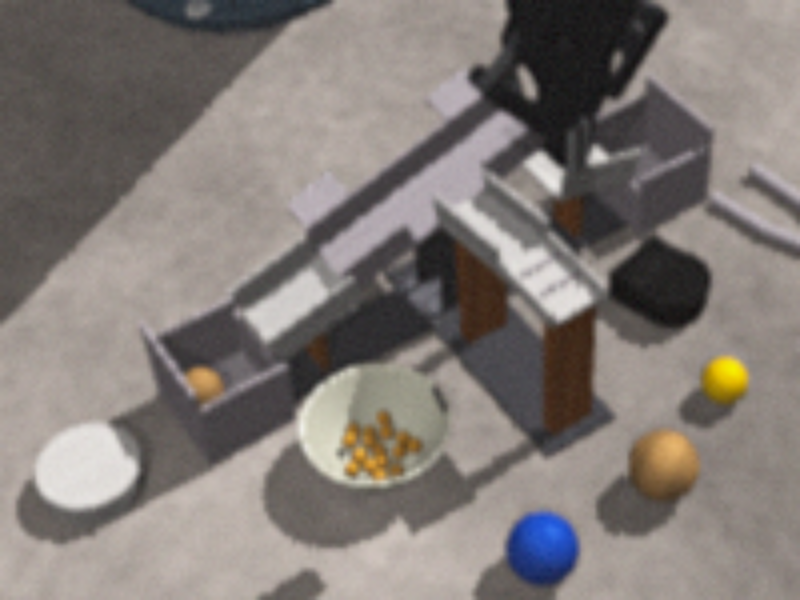

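The knob is in the right tray: scene crop (203,385), side crop (485,512). I wait another second and check that it's at rest.

send_rows:
  deltas:
    - [0,0,0,0,0,0]
    - [0,0,0,0,0,0]
    - [0,0,0,0,0,0]
    - [0,0,0,0,0,0]
    - [0,0,0,0,0,0]
    - [0,0,0,0,0,0]
    - [0,0,0,0,0,0]
    - [0,0,0,0,0,0]

```text
clock: 11.6
ee_pos: [0.6395, -0.0507, 0.2488]
tool_rot: [0.516, -0.484, -0.516, -0.484]
ft_force: [-0.7, 0.7, 0.2]
finger_gap: 0.005
```

```bash
python3 - <<'E'
from h import *
f=lambda:cv2.resize(cams.snapshot("scene")[225:260,180:230,::-1],None,fx=8,fy=8)
a=f();
for _ in range(3): b=f()
o=cv2.resize(cv2.imread("pics/fin_scene.png")[320:460,120:320],(400,280))
cv2.imwrite("pics/rest.png",np.hstack([o,b]))
E
```

```text
(no output)
```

View pics/rest.png

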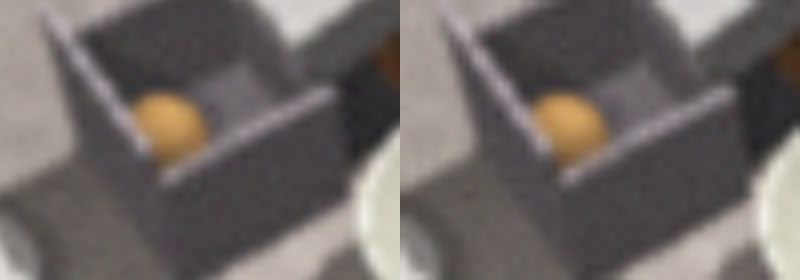

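The two views match, so the knob is at rest.

```bash
python3 -c "
from bench import robot; print(robot.sign_off())"
```

```text
the job is handed in; nothing more can be done
None
```

The gate now leans the other way and the knob is at rest in the right tray; I've handed the job in at about 12 s on the clock.

- **What I did:** The right pad was the raised one, so I pressed it down with the closed fingertips. Once the gate had rocked over, I nudged the small wooden knob over the lip from behind. It rolled down the ramp and over the gate into the right tray.
- **Last checks:** Pictures taken more than a second apart show the knob in the same spot in the tray and the gate still tipped to the right. The fingers were about 25 cm up and touching nothing. Wrist force read about 1 N or less, within sensor noise. The loose objects visible in the last pictures had not moved, but the shoe last was outside those views. No check failed or disagreed.

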